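# Wedge a polishing disc off its platen and hold it

### The arm

A 6-joint arm with a two-finger parallel gripper is mounted at the origin on a cart in front of the work surface, level with it; the furniture and walls round the work are solid. World frame = base frame: x ahead of the robot, y to its left, z up, the work surface at z = 0. Lengths are in m, angles in rad, forces in N, time in s.
With the tool pointing down it reaches from about 0.3 to 0.825 m from the base axis. Payload 5.4 kg.
Tool frame: the origin (TCP) lies midway between the tips of the shut fingers; the grasp point (between the pads) lies hold_point_z behind it (hold_point_z is the distance from the TCP to the grasp point, in m); z points along the fingers, y is the line along which they close (so a half turn about z gives the same grasp; the last joint's range is limited). The gripper opens to 92 mm and grips with 3 to 60 N. Pads are 20 mm wide; open, the fingers measure 128 mm over their backs; the gripper's body (75 mm by 189 mm) begins 69 mm behind the grasp point.
Start: joints at [-1.486, 0.158, 1.597, -0, 1.386, -0.21], TCP at [0.167, -0.55, 0.215] pointing down, gripper open.
Joint ranges: [-2.91, 2.91], [-0.94, 2.29], [0.18, 2.7], [-1.29, 4.43], [0.17, 2.64], [-3, 3]. Speed limits (rad/s): [2.57, 2.57, 3.14, 3.14, 3.14, 3.14].

### API

Orientations are given as a rotation vector (axis times angle).
In Python, from plant import get_obs, snapshot, sign_off, hold_point_z gives the robot as it stands.
- The arm moves only by the tool drive_tool, never from a script. Its argument "deltas" is a list of rows, each an object of numbers: "x", "y", "z": the shift along the tool's x, y, z in m; "ax", "ay", "az": the turn, a rotation vector about the tool's x, y, z in degrees; "claw": the closure, from -1 (fully open) to 1 (shut). A call has exactly 5 rows; each row shifts and turns the commanded pose from where the row before left it, along the tool's axes as they then stand; what a row does not reach is not made up. A row lasts 1/8 s, in which the tool goes at most 62.5 mm and 10.7 degrees, less where a joint would pass 70% of its speed; a pose out of reach is approached as far as the arm can. A call with a gripper value outside its range is refused whole. The fingers move at their own pace and stop on an object; "force" is the grip in N (left out, the last holds). Time passes only in rows, so rows that do not move let the fingers close, or fill a call up. It gives the time, the measured TCP pose, the force, the opening and the grip force at its end, in the units of the state.
- get_obs(): the state, without advancing time (a new reading comes with each control period).
- snapshot(name): name is "scene" or "top"; returns a dict with "pixels" (480x640x3 uint8, red, green, blue), "z_map" (480x640 float32, m along the optical axis (not along the pixel's ray), 0 where there is no reading), "fov_y" (degrees; the focal length in pixels is half the picture's height over the tangent of half this angle, whatever the lens; pixels are square), "cx", "cy" (the principal point, pixels), "distortion" ([k1, k2, p1, p2, k3] as OpenCV has them; the pictures are not rectified), "rvec" (rotation vector, rad) and "tvec" (3), from world to camera coordinates, as OpenCV has them. Camera axes: x right, y down, z forward; pixel columns grow to the right and rows downward; lengths in m; the calibration is good to about 2 mm. A picture is of the moment at which its call begins.
- sign_off(): hands the job in; it is judged then, once.
The state is a dict: "t": time; "joint_pos": joint angles; "joint_vel": joint speeds; "joint_torque": joint torques, N m; "tool_pos": TCP position; "ee_rot": TCP orientation; "wrist_force": force on the tool from outside, world axes, zero at the start; "wrist_torque": the same for the moment, N m; "grip_width": finger opening in m; "gripper_force": force on a finger pad.
Only numpy, scipy, OpenCV 4.12 (cv2) and the standard library are available. Lean on these libraries where they do the work, as an engineer would, in place of code of your own. Each camera call takes 0.05 s, during which the arm holds its last target. There are 200 camera calls.

### The job

The big round polishing disc lies sunk in its metal platen with no edge to get a finger under. Pick up the grey lift-off wedge, lay it flat on the ledge in front of the slot in the platen's rim and slide it in along the slot's floor, thin end first, until the disc's edge just lifts off its seat there, by about 4 mm and in no case a whole centimetre, its far edge still down. Do not touch the disc with the arm or gripper, leave the other things alone, and finish still gripping the wedge, with the disc resting on it, so that I can take the disc by its edge.

Things in the scene. Friction and masses are not known exactly. Their poses are not given: they have to be found in the camera images.
- platen: Fixed steel platen on the glass plate, 344 mm round. Origin: centre of its underside; -x points out of the slot, roughly to the robot. The disc's seat is 16 mm above the origin, a lip (radius 165-170 mm) rises to 20. Slot: 44 mm wide, along the -x axis, open at x = -172, end wall at x = -80; floor 6 mm above the origin, 10 under the disc. The floor runs on as a 60 mm wide ledge out to x = -197.
- disc: Loose polishing disc, dark red cloth on a steel plate, 325 mm across, 9 mm thick, about 0.85 kg (give or take a fifth), held only by its weight, flat in the platen inside the lip with 2 mm of play. Origin: centre of its underside; z up. Its edge crosses the slot at about x = -162 mm of the platen's frame; pushed up there it tips about its far edge.
- disc_near (a point): Point on the disc's underside 160 mm from its centre towards the slot (within 6 degrees of the slot's middle): it stands 16 mm above the platen's origin when the disc lies flat.
- seat_near (a point): Fixed point in the middle of the slot at seat height (16 mm above the platen's origin), 160 mm from the platen's centre: disc_near stands right above it and at the same height when the disc lies flat. Its z axis is up.
- slot_mouth (a point): Fixed point on the middle line of the slot's floor, at the outer end of the ledge in front of it (x = -197 mm, z = 6 mm in the platen's frame); x points along the slot towards the platen's centre.
- wedge: Grey plastic wedge, 132 long, 32 wide (mm), 0.11 kg, flat on the worktop left of the glass plate. Origin: underside, below the heel; +x to the thin end. Heel: block x = -32 to 25, 26 high; grip it across its width. Then the top falls evenly to 3 mm at x = 100 (0.3 per mm). It meets the disc with its end 24 mm past the edge; each further 10 mm lifts it 3 mm. Friction 0.6, push 5 to 12 N.
- bottle: Bystander: upright white spray-cap bottle, 44 mm round, 138 mm high, on the worktop left of the platen. Origin: centre of its underside.
- mount_a: Bystander: 30 mm round specimen mount, 21 mm high, on the worktop in front of the glass plate at the right. Origin: centre of its underside.
- mount_b: Bystander: 30 mm round specimen mount, 17 mm high, beside the other one. Origin: centre of its underside.
There are look-alikes about, which are no part of the job. Of the things that look like the wedge, the larger one is meant.

How it is judged:
At the end, for the whole second after the job is handed in: Disc edge at the slot 2 to 7 mm above its seat, far edge bearing on the platen (over 1 N), disc within the lip (6 mm), resting (over 1 N) on the wedge, which lies flat (0.1 rad) on the slot floor (over 0.5 N); fingers grip the wedge (over 2 N); all at rest (z of disc_near in the frame of seat_near between 0.002 and 0.007 m and contact force between disc and platen above 1 N and horizontal distance between disc and platen below 0.006 m and contact force between wedge and disc above 1 N and contact force between wedge and platen above 0.5 N and contact force between the fingers and wedge above 2 N and angle between wedge's own z axis and vertical below 0.1 rad and linear speed of each of wedge, disc below 0.01 m/s); the arm keeps its last pose, push and grip.
It fails at once if the disc's edge at the slot was lifted by a whole centimetre (z of disc_near in the frame of seat_near above 0.01 m).
It fails at once if the gripper or arm touched the disc (contact force between the arm and disc above 1 N).
It fails at once if the gripper's fingers touched the disc (contact force between the fingers and disc above 1 N).
It fails at once if a bystander was moved (distance of any of bottle, mount_a, mount_b from where it was at the start of the episode above 0.015 m).
It also fails if it takes over 45 s, if anything falls off the work surface, if the arm or the gripper's body presses on something with over 40 N, if the wrist force passes 120 N, or if a joint passes its speed limit or range.

## Working session

There is one attempt and no reset: what is moved stays moved. The work goes in short steps, Python scripts to look and compute and a tool call to move; the robot and the scene stay as the last step left them, time stands still between calls to the robot, and variables do not carry over. Pictures are saved under pics/ and viewed, at most 10 in all, crops included, and the job is handed in when it is done.

Besides the shell and the picture viewer there is one more tool, called after "Request:" as a command line: name --argument value ..., lists and objects as JSON in quotes. drive_tool: Moves the arm, as the interface text tells. Its arguments: {"type":"object","properties":{"deltas":{"type":"array"},"force":{"type":"number"}},"required":["deltas"]}

```bash
mkdir -p pics; cat > h.py <<'E'
import numpy as np, cv2
from plant import get_obs, snapshot, sign_off, hold_point_z
def cam(s):
    h=s["pixels"].shape[0]; f=h/2/np.tan(np.radians(s["fov_y"])/2)
    K=np.array([[f,0,s["cx"]],[0,f,s["cy"]],[0,0,1.]])
    R=cv2.Rodrigues(np.array(s["rvec"],float))[0]; return K,np.array(s["distortion"],float),R,np.array(s["tvec"],float).ravel()
def plane(s,uv,z):
    K,D,R,t=cam(s); n=cv2.undistortPoints(np.array(uv,float).reshape(-1,1,2),K,D).reshape(-1,2)
    d=np.c_[n,np.ones(len(n))]@R; c=-R.T@t; return c+d*((z-c[2])/d[:,2])[:,None]
def cloud(s):
    h,w=s["z_map"].shape; K,D,R,t=cam(s); u,v=np.meshgrid(np.arange(w),np.arange(h))
    n=cv2.undistortPoints(np.stack([u,v],-1).reshape(-1,1,2).astype(float),K,D).reshape(-1,2)
    return ((np.c_[n,np.ones(len(n))]*s["z_map"].reshape(-1,1)-t)@R).reshape(h,w,3)
def save(n,im): cv2.imwrite("pics/"+n+".png",im[:,:,::-1])
E
python3 - <<'E'
from h import *
import pickle
for n in("scene","top"):
    s=snapshot(n); save(n+"0",s["pixels"]); pickle.dump(s,open(n+".pkl","wb")); K,D,R,t=cam(s); print(n,s["fov_y"],-R.T@t,D)
print(hold_point_z,get_obs())
E
```

```text
scene 49.02058947541505 [-0.43179368  0.44519891  0.64061159] [-0.06683636  0.          0.          0.          0.        ]
top 51.56943182111139 [ 0.39567638 -0.05629752  1.01823953] [0.03905273 0.         0.         0.         0.        ]
0.0187 {'t': 0.1, 'joint_pos': array([-1.48614540e+00,  1.59008447e-01,  1.59809459e+00,  1.60886727e-05,
        1.38619507e+00, -2.10047015e-01]), 'joint_vel': array([-2.36671572e-03, -1.60809520e-03, -4.41365575e-03, -5.97234892e-05,
        1.39747319e-03,  3.17506013e-03]), 'joint_torque': array([ 9.95378396e-04, -3.86501241e+01, -3.22960997e+01,  7.02520483e-02,
        3.38870671e-02, -5.36564141e-05]), 'tool_pos': array([ 0.1669746 , -0.54963552,  0.21371065]), 'ee_rot': array([-3.10586763e+00, -4.60982802e-01, -1.92538008e-04]), 'wrist_force': array([ 0.46184347,  0.78744393, -0.13172785]), 'wrist_torque': array([-0.05643783, -0.01941428, -0.00327009]), 'gripper_force': 0.0, 'grip_width': 0.09205293090293026}
```

View pics/top0.png

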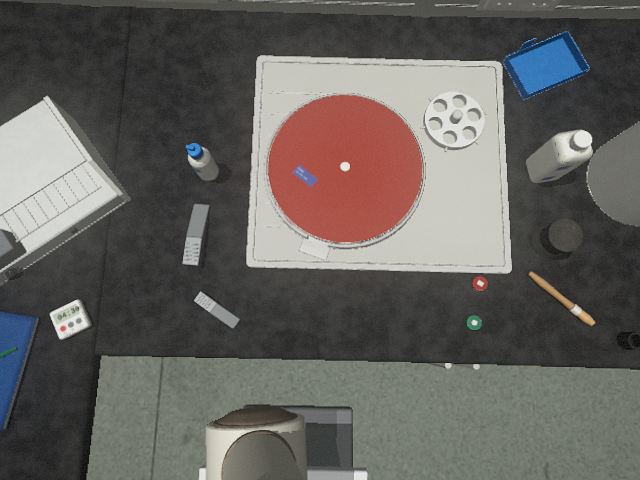

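View pics/scene0.png

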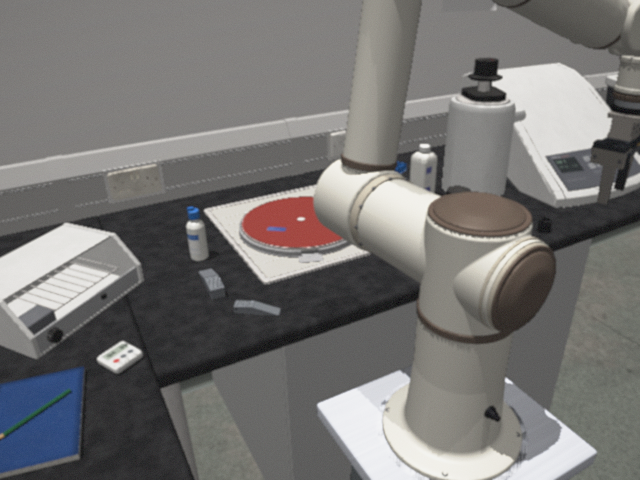

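The top view shows the disc at about (345,168), the ledge at about (315,247), the bottle at (203,163) and the mounts at (480,283) and (474,322). There are two grey wedge candidates: A at (196,235), larger, and B at (217,309), smaller. A fits the description (larger, left of the plate). I'll confirm with a crop and measurements.

```bash
python3 - <<'E'
from h import *
import pickle
s=pickle.load(open("top.pkl","rb")); P=cloud(s); im=s["pixels"]
hsv=cv2.cvtColor(im,cv2.COLOR_RGB2HSV)
def med(u,v,r=3): return np.round(np.nanmedian(P[v-r:v+r+1,u-r:u+r+1].reshape(-1,3),0),4)
for n,u,v in [("table",150,250),("glass",450,200),("disc",380,200),("ledge",315,247),("A heel",192,258),("A mid",196,235),("A thin",201,210),("B1",203,297),("B2",233,322),("bottle",203,163)]: print(n,med(u,v))
red=((hsv[...,1]>120)&((hsv[...,0]<12)|(hsv[...,0]>168))&(hsv[...,2]>60)).astype(np.uint8)
cs,_=cv2.findContours(red,0,1); c=max(cs,key=cv2.contourArea)
zt=med(380,200)[2]; q=plane(s,c.reshape(-1,2)+0.0,zt)
A=np.c_[2*q[:,:2],np.ones(len(q))]; x=np.linalg.lstsq(A,(q[:,:2]**2).sum(1),rcond=None)[0]
r=np.sqrt(x[2]+x[0]**2+x[1]**2); res=np.hypot(*(q[:,:2]-x[:2]).T)-r; print("disc c",x[:2],"r",r,"res",res.std(),np.abs(res).max())
# wedge candidates: points above table in ROI
m=np.zeros(im.shape[:2],np.uint8); m[190:340,170:250]=1
g=((im.min(2)>75)&(m>0)).astype(np.uint8)
cs,_=cv2.findContours(g,0,1)
for c in cs:
    if cv2.contourArea(c)<150: continue
    q=plane(s,c.reshape(-1,2),0.015); (cx,cy),wh,a=cv2.minAreaRect(q[:,:2].astype(np.float32)); print("cand",cv2.boundingRect(c),cx,cy,wh,a)
crop=np.hstack([cv2.resize(im[195:335,170:250],None,fx=4,fy=4,interpolation=2),cv2.resize(im[215:285,275:355],None,fx=5.5,fy=5.5,interpolation=2)[:560,:] if 0 else cv2.copyMakeBorder(cv2.resize(im[220:280,275:355],None,fx=5.5,fy=5.5,interpolation=2),0,230,0,0,0)])
save("crop1",crop)
E
```

```text
table [ 0.561   0.2906 -0.0008]
glass [ 0.6829 -0.3313  0.0058]
disc [ 0.6718 -0.1803  0.032 ]
ledge [ 0.5737 -0.0492  0.0115]
A heel [0.5426 0.1973 0.0251]
A mid [0.5897 0.1925 0.0243]
A thin [0.6468 0.1904 0.0069]
B1 [0.4659 0.1711 0.0181]
B2 [0.4185 0.1107 0.0039]
bottle [0.7202 0.1731 0.091 ]
disc c [ 0.74278068 -0.10694305] r 0.15867749150599322 res 0.0006981216937363728 0.002399496467697798
cand (194, 291, 46, 38) 0.44187724590301514 0.14395591616630554 (0.09907279908657074, 0.024558821693062782) 56.79724884033203
cand (182, 204, 28, 62) 0.5948423147201538 0.19762812554836273 (0.035266488790512085, 0.12966515123844147) 83.52014923095703
```

View pics/crop1.png

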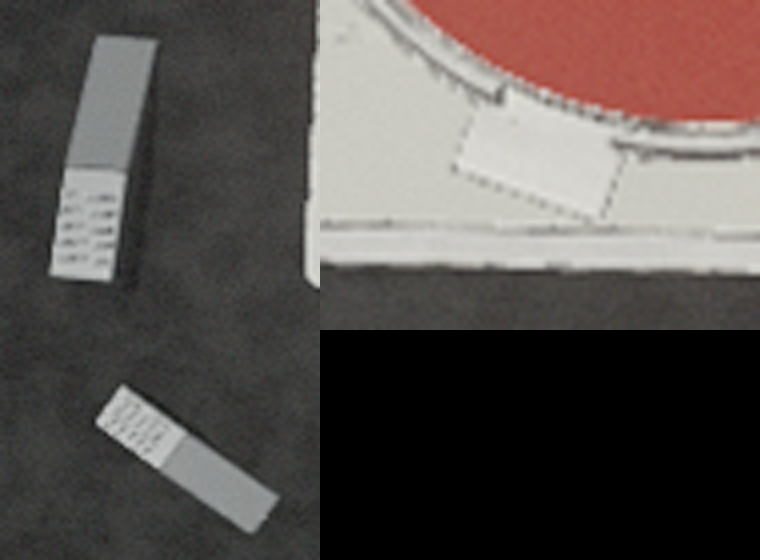

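A is the 130 x 32 mm wedge: its ribbed heel is at the bottom (about (192,255)) and its thin end points up, at (202,205). B is only 99 x 25 mm. The ledge is pale, with outer corners at about (299.5,250.4) and (326,259.6). Next I'll refine both poses.

```bash
python3 - <<'E'
from h import *
import pickle
s=pickle.load(open("top.pkl","rb")); P=cloud(s)
c=np.array([0.7428,-0.1069])
uv=(np.array([[455,167],[601,218],[625,150],[478,108]])-[320,0]+.5)/5.5-.5+[275,220]
q=plane(s,uv,0.012)[:,:2]; print("ledge",q.round(4),"width",np.linalg.norm(q[0]-q[1]),np.linalg.norm(q[2]-q[1]))
m=(q[0]+q[1])/2; d=c-m; e=q[1]-q[0]; n=np.array([-e[1],e[0]]); 
print("mouth",m,"dist",np.linalg.norm(d),"yaw c",np.degrees(np.arctan2(d[1],d[0])),"yaw edge",np.degrees(np.arctan2(n[1],n[0])), "sides",[np.degrees(np.arctan2(*(b-a)[::-1])) for a,b in((q[0],q[3]),(q[1],q[2]))])
w=lambda a:(np.array(a)+.5)/4-.5+[170,195]
h=plane(s,w([[50,274],[111,281],[128,167],[66,169]]),0.026)[:,:2]; t=plane(s,w([[97,36],[158,38]]),0.003)[:,:2]
print("heel",h.round(4),"thin",t.round(4),"heel len",np.linalg.norm(h[:2].mean(0)-h[2:].mean(0)),"width",np.linalg.norm(h[0]-h[1]),np.linalg.norm(t[0]-t[1]))
b=h[:2].mean(0); f=h[2:].mean(0); T=t.mean(0); x=(T-b)/np.linalg.norm(T-b); print("len",np.linalg.norm(T-b),"yaw",np.degrees(np.arctan2(x[1],x[0])),"origin back",b+.032*x,"thin",T-.1*x,"sides",[np.degrees(np.arctan2(*(k-a)[::-1])) for a,k in((h[0],h[3]),(h[1],h[2]),(h[0],t[0]),(h[1],t[1]))])
Z=P[200:270,178:212].reshape(-1,3); Z=Z[(Z[:,2]>.023)&(Z[:,2]<.028)]; print("heel cloud centroid",Z.mean(0),len(Z))
E
```

```text
ledge [[ 0.5667 -0.0169]
 [ 0.5488 -0.0718]
 [ 0.5747 -0.0802]
 [ 0.5893 -0.0247]] width 0.05773181947271793 0.027239007424632304
mouth [ 0.5577557  -0.04431596] dist 0.19534112125534644 yaw c -18.68610949845231 yaw edge -18.00961484626844 sides [np.float64(-19.196207382098518), np.float64(-17.97911965960894)]
heel [[0.5317 0.2156]
 [0.5289 0.1851]
 [0.5872 0.1808]
 [0.5854 0.2118]] thin [[0.6613 0.2074]
 [0.6611 0.1755]] heel len 0.05613625133958728 width 0.030660842569158603 0.03185297331409725
len 0.13113587585588746 yaw -3.87462707300629 origin back [0.56224294 0.19816508] thin [0.56138079 0.19822348] sides [np.float64(-4.002005045493793), np.float64(-4.182233808323894), np.float64(-3.622824001631567), np.float64(-4.121322213268763)]
heel cloud centroid [0.56187205 0.19892658 0.02527723] 427
```

Request:
drive_tool --deltas '[{"x": 0.04,"y": -0.04,"claw": -1},{"x": 0.04,"y": -0.04},{"x": 0.04,"y": -0.04},{"x": 0.04,"y": -0.04},{"x": 0.04,"y": -0.04}]'

```text
invalid input at $.deltas[0]: expected keys x, y, z, ax, ay, az, claw
```

Request:
drive_tool --deltas '[{"x": 0.04,"y": -0.04},{"x": 0.04,"y": -0.04},{"x": 0.04,"y": -0.04},{"x": 0.04,"y": -0.04},{"x": 0.04,"y": -0.04}]'

```text
invalid input at $.deltas[0]: expected keys x, y, z, ax, ay, az, claw
```

Request:
drive_tool --deltas '[{"x": 0.04,"y": -0.04},{"x": 0.04,"y": -0.04},{"x": 0.04,"y": -0.04},{"x": 0.04,"y": -0.04},{"x": 0.03,"y": -0.03}]'

```text
invalid input at $.deltas[0]: expected keys x, y, z, ax, ay, az, claw
```

Request:
drive_tool --deltas '[{"az": 7},{"az": 7},{"az": 6.9},{},{}]'

```text
invalid input at $.deltas[0]: expected keys x, y, z, ax, ay, az, claw
```

All keys are required in each row.

Request:
drive_tool --deltas '[{"x": 0.04,"y": -0.04,"z": 0,"ax": 0,"ay": 0,"az": 0,"claw": -1},{"x": 0.04,"y": -0.04,"z": 0,"ax": 0,"ay": 0,"az": 0,"claw": -1},{"x": 0.04,"y": -0.04,"z": 0,"ax": 0,"ay": 0,"az": 0,"claw": -1},{"x": 0.04,"y": -0.04,"z": 0,"ax": 0,"ay": 0,"az": 0,"claw": -1},{"x": 0.04,"y": -0.04,"z": 0,"ax": 0,"ay": 0,"az": 0,"claw": -1}]'

```text
t: 0.72
tool_pos: [0.3007, -0.2988, 0.2142]
ee_rot: [-3.107, -0.461, -0.0]
wrist_force: [0.7, 0.3, 0.4]
grip_width: 0.0921
gripper_force: 0.0
```

Request:
drive_tool --deltas '[{"x": 0.04,"y": -0.04,"z": 0,"ax": 0,"ay": 0,"az": 0,"claw": -1},{"x": 0.04,"y": -0.04,"z": 0,"ax": 0,"ay": 0,"az": 0,"claw": -1},{"x": 0.04,"y": -0.04,"z": 0,"ax": 0,"ay": 0,"az": 0,"claw": -1},{"x": 0.04,"y": -0.04,"z": 0,"ax": 0,"ay": 0,"az": 0,"claw": -1},{"x": 0.04,"y": -0.04,"z": 0,"ax": 0,"ay": 0,"az": 0,"claw": -1}]'

```text
t: 1.35
tool_pos: [0.434, -0.0494, 0.2145]
ee_rot: [3.107, 0.461, 0.0]
wrist_force: [0.6, -0.2, -0.5]
grip_width: 0.0922
gripper_force: 0.0
```

Request:
drive_tool --deltas '[{"x": 0.04,"y": -0.04,"z": 0,"ax": 0,"ay": 0,"az": 0,"claw": -1},{"x": 0.04,"y": -0.04,"z": 0,"ax": 0,"ay": 0,"az": 0,"claw": -1},{"x": 0.04,"y": -0.04,"z": 0,"ax": 0,"ay": 0,"az": 0,"claw": -1},{"x": 0.04,"y": -0.04,"z": 0,"ax": 0,"ay": 0,"az": 0,"claw": -1},{"x": 0.03,"y": -0.03,"z": 0,"ax": 0,"ay": 0,"az": 0,"claw": -1}]'

```text
t: 1.98
tool_pos: [0.5604, 0.188, 0.2139]
ee_rot: [-3.107, -0.463, 0.001]
wrist_force: [0.5, -0.4, 0.1]
grip_width: 0.092
gripper_force: 0.0
```

Request:
drive_tool --deltas '[{"x": 0,"y": 0,"z": 0,"ax": 0,"ay": 0,"az": 7,"claw": -1},{"x": 0,"y": 0,"z": 0,"ax": 0,"ay": 0,"az": 7,"claw": -1},{"x": 0,"y": 0,"z": 0,"ax": 0,"ay": 0,"az": 6.9,"claw": -1},{"x": 0,"y": 0,"z": 0,"ax": 0,"ay": 0,"az": 0,"claw": -1},{"x": 0,"y": 0,"z": 0,"ax": 0,"ay": 0,"az": 0,"claw": -1}]'

```text
t: 2.6
tool_pos: [0.56, 0.1857, 0.2143]
ee_rot: [3.14, -0.107, -0.001]
wrist_force: [0.7, 0.5, 0.4]
grip_width: 0.0917
gripper_force: 0.0
```

Request:
drive_tool --deltas '[{"x": 0.001,"y": -0.0126,"z": 0.04,"ax": 0,"ay": 0,"az": 0,"claw": -1},{"x": 0,"y": 0,"z": 0.045,"ax": 0,"ay": 0,"az": 0,"claw": -1},{"x": 0,"y": 0,"z": 0.045,"ax": 0,"ay": 0,"az": 0,"claw": -1},{"x": 0,"y": 0,"z": 0.04,"ax": 0,"ay": 0,"az": 0,"claw": -1},{"x": 0,"y": 0,"z": 0.01,"ax": 0,"ay": 0,"az": 0,"claw": -1}]' --force 50

```text
t: 3.22
tool_pos: [0.5595, 0.1979, 0.0316]
ee_rot: [3.139, -0.108, -0.009]
wrist_force: [-1.2, -0.4, -0.2]
grip_width: 0.0916
gripper_force: 0.0
```

Request:
drive_tool --deltas '[{"x": 0,"y": 0,"z": 0.01,"ax": 0,"ay": 0,"az": 0,"claw": -1},{"x": 0,"y": 0,"z": 0.01,"ax": 0,"ay": 0,"az": 0,"claw": -1},{"x": 0,"y": 0,"z": 0.01,"ax": 0,"ay": 0,"az": 0,"claw": -1},{"x": 0,"y": 0,"z": 0,"ax": 0,"ay": 0,"az": 0,"claw": -1},{"x": 0,"y": 0,"z": 0,"ax": 0,"ay": 0,"az": 0,"claw": -1}]'

```text
t: 3.85
tool_pos: [0.5624, 0.1984, 0.005]
ee_rot: [-3.14, 0.11, -0.001]
wrist_force: [-0.2, 0.0, 0.1]
grip_width: 0.0919
gripper_force: 0.0
```

Request:
drive_tool --deltas '[{"x": 0,"y": 0,"z": 0.002,"ax": 0,"ay": 0,"az": 0,"claw": -1},{"x": 0,"y": 0,"z": 0,"ax": 0,"ay": 0,"az": 0,"claw": 1},{"x": 0,"y": 0,"z": 0,"ax": 0,"ay": 0,"az": 0,"claw": 1},{"x": 0,"y": 0,"z": 0,"ax": 0,"ay": 0,"az": 0,"claw": 1},{"x": 0,"y": 0,"z": 0,"ax": 0,"ay": 0,"az": 0,"claw": 1}]' --force 50

```text
t: 4.47
tool_pos: [0.5621, 0.1983, 0.0026]
ee_rot: [-3.14, 0.11, -0.0]
wrist_force: [-1.0, -0.4, -0.1]
grip_width: 0.0542
gripper_force: 0.0
```

Request:
drive_tool --deltas '[{"x": 0,"y": 0,"z": 0,"ax": 0,"ay": 0,"az": 0,"claw": 1},{"x": 0,"y": 0,"z": 0,"ax": 0,"ay": 0,"az": 0,"claw": 1},{"x": 0,"y": 0,"z": 0,"ax": 0,"ay": 0,"az": 0,"claw": 1},{"x": 0,"y": 0,"z": 0,"ax": 0,"ay": 0,"az": 0,"claw": 1},{"x": 0,"y": 0,"z": 0,"ax": 0,"ay": 0,"az": 0,"claw": 1}]'

```text
t: 5.1
tool_pos: [0.562, 0.1983, 0.0026]
ee_rot: [-3.14, 0.11, 0.0]
wrist_force: [0.0, 0.6, -0.8]
grip_width: 0.0316
gripper_force: 50.0
```

Request:
drive_tool --deltas '[{"x": 0,"y": 0,"z": -0.02,"ax": 0,"ay": 0,"az": 0,"claw": 1},{"x": 0,"y": 0,"z": -0.03,"ax": 0,"ay": 0,"az": 0,"claw": 1},{"x": 0,"y": 0,"z": -0.03,"ax": 0,"ay": 0,"az": 0,"claw": 1},{"x": -0.014,"y": 0.03,"z": 0,"ax": 0,"ay": 0,"az": 0,"claw": 1},{"x": -0.014,"y": 0.045,"z": 0,"ax": 0,"ay": 0,"az": 0,"claw": 1}]'

```text
t: 5.72
tool_pos: [0.5294, 0.1253, 0.0846]
ee_rot: [-3.14, 0.106, -0.005]
wrist_force: [-0.2, -0.7, -0.8]
grip_width: 0.0315
gripper_force: 50.0
```

Request:
drive_tool --deltas '[{"x": -0.014,"y": 0.045,"z": 0,"ax": 0,"ay": 0,"az": 0,"claw": 1},{"x": -0.014,"y": 0.045,"z": 0,"ax": 0,"ay": 0,"az": 0,"claw": 1},{"x": -0.0137,"y": 0.035,"z": 0,"ax": 0,"ay": 0,"az": 0,"claw": 1},{"x": 0,"y": 0.0222,"z": 0,"ax": 0,"ay": 0,"az": 0,"claw": 1},{"x": 0,"y": 0,"z": 0,"ax": 0,"ay": 0,"az": 5,"claw": 1}]'

```text
t: 6.35
tool_pos: [0.4774, -0.0202, 0.0841]
ee_rot: [3.131, -0.254, 0.003]
wrist_force: [-0.6, -0.5, -0.9]
grip_width: 0.0319
gripper_force: 50.0
```

Request:
drive_tool --deltas '[{"x": 0,"y": 0,"z": 0,"ax": 0,"ay": 0,"az": 5,"claw": 1},{"x": 0,"y": 0,"z": 0,"ax": 0,"ay": 0,"az": 4.4,"claw": 1},{"x": 0,"y": 0,"z": 0,"ax": 0,"ay": 0,"az": 0,"claw": 1},{"x": 0,"y": 0,"z": 0,"ax": 0,"ay": 0,"az": 0,"claw": 1},{"x": 0,"y": 0,"z": 0,"ax": 0,"ay": 0,"az": 0,"claw": 1}]'

```text
t: 6.98
tool_pos: [0.4771, -0.0185, 0.0829]
ee_rot: [3.101, -0.501, 0.0]
wrist_force: [1.0, -0.8, -1.1]
grip_width: 0.0314
gripper_force: 50.0
```

```bash
python3 - <<'E'
from h import *
import pickle
for n in("scene","top"):
    s=snapshot(n); pickle.dump(s,open(n+"1.pkl","wb")); im=s["pixels"]
    save(n+"1",cv2.resize(im[200:320,220:380] if n=="top" else im[190:330,180:360],None,fx=4,fy=4,interpolation=2))
E
```

```text
(no output)
```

View pics/top1.png

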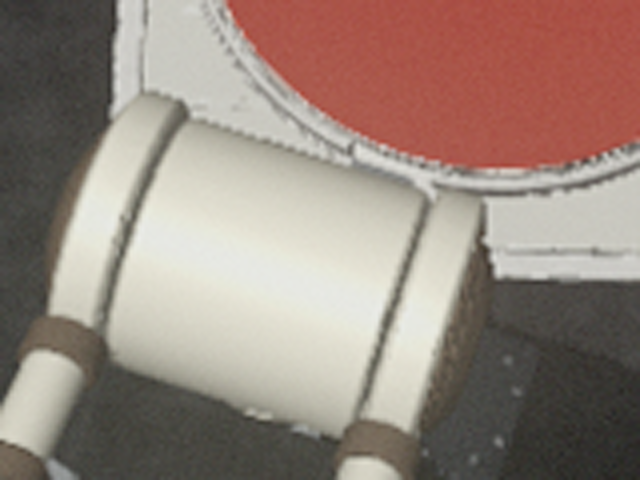

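View pics/scene1.png

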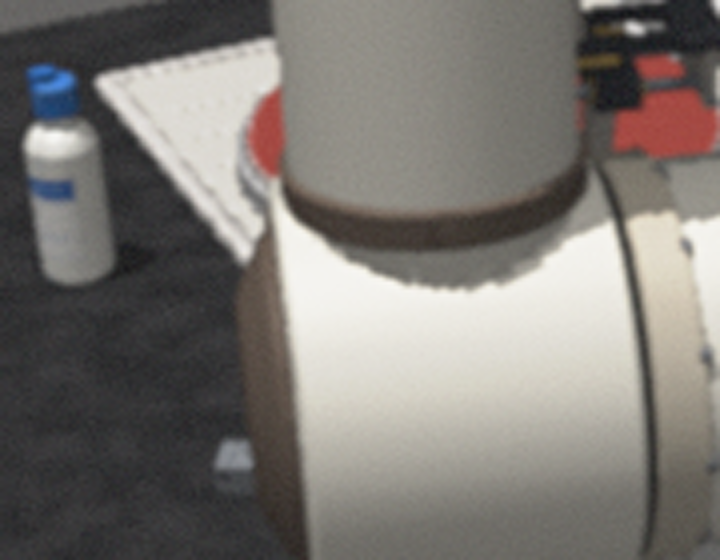

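The arm hides the wedge in both views; the bottle is still at its place. The TCP pose matches the stage point, so I'll continue by force: lower onto the ledge.

Request:
drive_tool --deltas '[{"x": 0,"y": 0,"z": 0.02,"ax": 0,"ay": 0,"az": 0,"claw": 1},{"x": 0,"y": 0,"z": 0.02,"ax": 0,"ay": 0,"az": 0,"claw": 1},{"x": 0,"y": 0,"z": 0.015,"ax": 0,"ay": 0,"az": 0,"claw": 1},{"x": 0,"y": 0,"z": 0.008,"ax": 0,"ay": 0,"az": 0,"claw": 1},{"x": 0,"y": 0,"z": 0,"ax": 0,"ay": 0,"az": 0,"claw": 1}]'

```text
t: 7.7
tool_pos: [0.4767, -0.0184, 0.0193]
ee_rot: [-3.101, 0.502, 0.001]
wrist_force: [-0.2, 0.7, -1.2]
grip_width: 0.0318
gripper_force: 50.0
```

Request:
drive_tool --deltas '[{"x": 0,"y": 0,"z": 0.001,"ax": 0,"ay": 0,"az": 0,"claw": 1},{"x": 0,"y": 0,"z": 0.001,"ax": 0,"ay": 0,"az": 0,"claw": 1},{"x": 0,"y": 0,"z": 0,"ax": 0,"ay": 0,"az": 0,"claw": 1},{"x": 0,"y": 0,"z": 0,"ax": 0,"ay": 0,"az": 0,"claw": 1},{"x": 0,"y": 0,"z": 0,"ax": 0,"ay": 0,"az": 0,"claw": 1}]'

```text
t: 8.32
tool_pos: [0.477, -0.0185, 0.0177]
ee_rot: [3.101, -0.503, 0.0]
wrist_force: [0.3, 0.6, -1.8]
grip_width: 0.0312
gripper_force: 50.0
```

Request:
drive_tool --deltas '[{"x": 0,"y": 0,"z": 0.001,"ax": 0,"ay": 0,"az": 0,"claw": 1},{"x": 0,"y": 0,"z": 0.001,"ax": 0,"ay": 0,"az": 0,"claw": 1},{"x": 0,"y": 0,"z": 0,"ax": 0,"ay": 0,"az": 0,"claw": 1},{"x": 0,"y": 0,"z": 0,"ax": 0,"ay": 0,"az": 0,"claw": 1},{"x": 0,"y": 0,"z": 0,"ax": 0,"ay": 0,"az": 0,"claw": 1}]'

```text
t: 8.95
tool_pos: [0.477, -0.0185, 0.0156]
ee_rot: [3.101, -0.502, 0.0]
wrist_force: [-0.0, 0.4, -1.1]
grip_width: 0.0317
gripper_force: 50.0
```

```bash
python3 -c "
from h import *
o=get_obs();print(o['wrist_force'],o['wrist_torque'],o['tool_pos'])"
```

```text
[-0.00189741  0.37806123 -1.08261714] [ 0.06571977  0.02558264 -0.01506358] [ 0.47700455 -0.01850798  0.01562189]
```

Request:
drive_tool --deltas '[{"x": 0,"y": 0,"z": 0.001,"ax": 0,"ay": 0,"az": 0,"claw": 1},{"x": 0,"y": 0,"z": 0,"ax": 0,"ay": 0,"az": 0,"claw": 1},{"x": 0,"y": 0,"z": 0,"ax": 0,"ay": 0,"az": 0,"claw": 1},{"x": 0,"y": 0,"z": 0,"ax": 0,"ay": 0,"az": 0,"claw": 1},{"x": 0,"y": 0,"z": 0,"ax": 0,"ay": 0,"az": 0,"claw": 1}]'

```text
t: 9.57
tool_pos: [0.477, -0.0185, 0.0146]
ee_rot: [3.101, -0.503, 0.0]
wrist_force: [-0.6, -0.6, -1.0]
grip_width: 0.0314
gripper_force: 50.0
```

```bash
python3 -c "
from h import *
o=get_obs();print(o['wrist_force'],o['wrist_torque'],o['tool_pos'])"
```

```text
[-0.5923874  -0.60794221 -0.977103  ] [0.0260003  0.05272182 0.00026845] [ 0.47698518 -0.01850258  0.01461233]
```

Request:
drive_tool --deltas '[{"x": 0,"y": 0,"z": 0.0006,"ax": 0,"ay": 0,"az": 0,"claw": 1},{"x": 0,"y": 0,"z": 0,"ax": 0,"ay": 0,"az": 0,"claw": 1},{"x": 0,"y": 0,"z": 0,"ax": 0,"ay": 0,"az": 0,"claw": 1},{"x": 0,"y": 0,"z": 0,"ax": 0,"ay": 0,"az": 0,"claw": 1},{"x": 0,"y": 0,"z": 0,"ax": 0,"ay": 0,"az": 0,"claw": 1}]'

```text
t: 10.2
tool_pos: [0.477, -0.0185, 0.0141]
ee_rot: [3.101, -0.502, 0.0]
wrist_force: [-1.5, 1.0, 1.7]
grip_width: 0.0312
gripper_force: 50.0
```

```bash
python3 -c "
from h import *
o=get_obs();print(o['wrist_force'],o['wrist_torque'],o['tool_pos'])"
```

```text
[-1.53890962  1.03112509  1.68558309] [0.09634544 0.06605294 0.00923421] [ 0.47704572 -0.01851103  0.014099  ]
```

Request:
drive_tool --deltas '[{"x": 0,"y": 0,"z": 0.0006,"ax": 0,"ay": 0,"az": 0,"claw": 1},{"x": 0,"y": 0,"z": 0,"ax": 0,"ay": 0,"az": 0,"claw": 1},{"x": 0,"y": 0,"z": 0,"ax": 0,"ay": 0,"az": 0,"claw": 1},{"x": 0,"y": 0,"z": 0,"ax": 0,"ay": 0,"az": 0,"claw": 1},{"x": 0,"y": 0,"z": 0,"ax": 0,"ay": 0,"az": 0,"claw": 1}]'

```text
t: 10.82
tool_pos: [0.477, -0.0185, 0.0137]
ee_rot: [3.101, -0.502, -0.0]
wrist_force: [-3.1, 0.7, 4.5]
grip_width: 0.0315
gripper_force: 50.0
```

```bash
python3 -c "
from h import *
o=get_obs();print(o['wrist_force'],o['wrist_torque'],o['tool_pos'])"
```

```text
[-3.1327688   0.66525462  4.50146379] [0.02731632 0.22398739 0.01625143] [ 0.47702545 -0.01847509  0.0137162 ]
```

Request:
drive_tool --deltas '[{"x": 0,"y": 0,"z": -0.0006,"ax": 0,"ay": 0,"az": 0,"claw": 1},{"x": 0.004,"y": 0,"z": 0,"ax": 0,"ay": 0,"az": 0,"claw": 1},{"x": 0.004,"y": 0,"z": 0,"ax": 0,"ay": 0,"az": 0,"claw": 1},{"x": 0.004,"y": 0,"z": 0,"ax": 0,"ay": 0,"az": 0,"claw": 1},{"x": 0,"y": 0,"z": 0,"ax": 0,"ay": 0,"az": 0,"claw": 1}]'

```text
t: 11.45
tool_pos: [0.4892, -0.0226, 0.0141]
ee_rot: [3.101, -0.503, 0.002]
wrist_force: [0.6, -0.1, 1.0]
grip_width: 0.0318
gripper_force: 50.0
```

Request:
drive_tool --deltas '[{"x": 0.004,"y": 0,"z": 0,"ax": 0,"ay": 0,"az": 0,"claw": 1},{"x": 0.005,"y": 0,"z": 0,"ax": 0,"ay": 0,"az": 0,"claw": 1},{"x": 0.005,"y": 0,"z": 0,"ax": 0,"ay": 0,"az": 0,"claw": 1},{"x": 0.004,"y": 0,"z": 0,"ax": 0,"ay": 0,"az": 0,"claw": 1},{"x": 0,"y": 0,"z": 0,"ax": 0,"ay": 0,"az": 0,"claw": 1}]'

```text
t: 12.08
tool_pos: [0.5059, -0.0281, 0.0142]
ee_rot: [3.101, -0.503, 0.001]
wrist_force: [-2.2, 0.2, 3.5]
grip_width: 0.0315
gripper_force: 50.0
```

```bash
python3 -c "
from h import *
o=get_obs();print(o['wrist_force'],o['wrist_torque'],o['tool_pos'],o['ee_rot'])
p=o['tool_pos'][:2]-[.7428,-.1069];u=np.array([.949,-.3157]);print('origin x',p@u,'lat',p@[.3157,.949])"
```

```text
[-2.15258083  0.23667842  3.45122569] [0.09339747 0.0193651  0.03774604] [ 0.50585445 -0.02812152  0.01415307] [ 3.10108167e+00 -5.02555611e-01  7.02335284e-04]
origin x -0.24973169281497912 lat -4.2931819573210905e-05
```

Request:
drive_tool --deltas '[{"x": 0.003,"y": 0,"z": 0,"ax": 0,"ay": 0,"az": 0,"claw": 1},{"x": 0.003,"y": 0,"z": 0,"ax": 0,"ay": 0,"az": 0,"claw": 1},{"x": 0.002,"y": 0,"z": 0,"ax": 0,"ay": 0,"az": 0,"claw": 1},{"x": 0,"y": 0,"z": 0,"ax": 0,"ay": 0,"az": 0,"claw": 1},{"x": 0,"y": 0,"z": 0,"ax": 0,"ay": 0,"az": 0,"claw": 1}]'

```text
t: 12.7
tool_pos: [0.5129, -0.0304, 0.0142]
ee_rot: [-3.101, 0.502, 0.001]
wrist_force: [-4.1, 0.7, 6.6]
grip_width: 0.0315
gripper_force: 50.0
```

Request:
drive_tool --deltas '[{"x": 0.001,"y": 0,"z": 0,"ax": 0,"ay": 0,"az": 0,"claw": 1},{"x": 0.001,"y": 0,"z": 0,"ax": 0,"ay": 0,"az": 0,"claw": 1},{"x": 0.001,"y": 0,"z": 0,"ax": 0,"ay": 0,"az": 0,"claw": 1},{"x": 0,"y": 0,"z": 0,"ax": 0,"ay": 0,"az": 0,"claw": 1},{"x": 0,"y": 0,"z": 0,"ax": 0,"ay": 0,"az": 0,"claw": 1}]'

```text
t: 13.32
tool_pos: [0.5155, -0.0312, 0.0142]
ee_rot: [-3.101, 0.502, 0.002]
wrist_force: [-4.9, 1.5, 7.9]
grip_width: 0.0317
gripper_force: 50.0
```

Request:
drive_tool --deltas '[{"x": 0.001,"y": 0,"z": 0,"ax": 0,"ay": 0,"az": 0,"claw": 1},{"x": 0.001,"y": 0,"z": 0,"ax": 0,"ay": 0,"az": 0,"claw": 1},{"x": 0.001,"y": 0,"z": 0,"ax": 0,"ay": 0,"az": 0,"claw": 1},{"x": 0,"y": 0,"z": 0,"ax": 0,"ay": 0,"az": 0,"claw": 1},{"x": 0,"y": 0,"z": 0,"ax": 0,"ay": 0,"az": 0,"claw": 1}]'

```text
t: 13.95
tool_pos: [0.5166, -0.0315, 0.0142]
ee_rot: [-3.101, 0.502, 0.009]
wrist_force: [-11.3, 3.1, 15.1]
grip_width: 0.0315
gripper_force: 50.0
```

```bash
python3 -c "
from h import *
o=get_obs();print(o['wrist_force'],o['wrist_torque'],o['tool_pos'],o['ee_rot'])
p=o['tool_pos'][:2]-[.7428,-.1069];u=np.array([.949,-.3157]);print('origin x',p@u,'lat',p@[.3157,.949])"
```

```text
[-11.33321208   3.12881919  15.10071567] [0.50330624 1.5572238  0.00359341] [ 0.51658414 -0.03152955  0.01420294] [-3.10058296  0.50166794  0.00876434]
origin x -0.23847330800597955 lat 0.0001102123555619533
```

Request:
drive_tool --deltas '[{"x": 0,"y": 0,"z": -0.0003,"ax": 0,"ay": 0,"az": 0,"claw": 1},{"x": 0,"y": 0,"z": -0.0003,"ax": 0,"ay": 0,"az": 0,"claw": 1},{"x": 0,"y": 0,"z": 0,"ax": 0,"ay": 0,"az": 0,"claw": 1},{"x": 0,"y": 0,"z": 0,"ax": 0,"ay": 0,"az": 0,"claw": 1},{"x": 0,"y": 0,"z": 0,"ax": 0,"ay": 0,"az": 0,"claw": 1}]'

```text
t: 14.58
tool_pos: [0.5168, -0.0316, 0.0143]
ee_rot: [-3.1, 0.502, 0.008]
wrist_force: [-9.1, 2.7, 9.7]
grip_width: 0.0318
gripper_force: 50.0
```

```bash
cat >> h.py <<'E'
def st():
    o=get_obs(); u=np.array([.949,-.3157]); R=cv2.Rodrigues(o['ee_rot'])[0]; p=o['tool_pos'][:2]-[.7428,-.1069]
    print('F tool',(R.T@o['wrist_force']).round(2),'T tool',(R.T@o['wrist_torque']).round(2),'pos',o['tool_pos'].round(4),'x tilt',R[2,0].round(4),'y tilt',R[2,1].round(4),'end x',(p@u+.1).round(4),'lat',(p@[.3157,.949]).round(4))
E
python3 -c "
from h import *
st()"
```

```text
F tool [-9.48  0.34 -9.65] T tool [ 0.05 -1.26 -0.02] pos [ 0.5168 -0.0316  0.0143] x tilt -0.0049 y tilt 0.0001 end x -0.1383 lat 0.0001
```

Request:
drive_tool --deltas '[{"x": 0,"y": 0,"z": 0,"ax": 0,"ay": 0.25,"az": 0,"claw": 1},{"x": 0.001,"y": 0,"z": 0,"ax": 0,"ay": 0,"az": 0,"claw": 1},{"x": 0.001,"y": 0,"z": 0,"ax": 0,"ay": 0,"az": 0,"claw": 1},{"x": 0,"y": 0,"z": 0,"ax": 0,"ay": 0,"az": 0,"claw": 1},{"x": 0,"y": 0,"z": 0,"ax": 0,"ay": 0,"az": 0,"claw": 1}]'

```text
t: 15.2
tool_pos: [0.5172, -0.0317, 0.0142]
ee_rot: [-3.101, 0.502, 0.007]
wrist_force: [-13.3, 4.1, 15.0]
grip_width: 0.0313
gripper_force: 50.0
```

```bash
python3 -c "
from h import *
st()"
```

```text
F tool [-14.     0.36 -14.93] T tool [ 0.01 -2.1   0.03] pos [ 0.5172 -0.0317  0.0142] x tilt -0.0042 y tilt 0.0002 end x -0.1378 lat 0.0002
```

Request:
drive_tool --deltas '[{"x": 0,"y": 0,"z": -0.0004,"ax": 0,"ay": 0.15,"az": 0,"claw": 1},{"x": 0,"y": 0,"z": -0.0004,"ax": 0,"ay": 0.15,"az": 0,"claw": 1},{"x": 0,"y": 0,"z": 0,"ax": 0,"ay": 0,"az": 0,"claw": 1},{"x": 0,"y": 0,"z": 0,"ax": 0,"ay": 0,"az": 0,"claw": 1},{"x": 0,"y": 0,"z": 0,"ax": 0,"ay": 0,"az": 0,"claw": 1}]'

```text
t: 15.82
tool_pos: [0.5172, -0.0317, 0.0142]
ee_rot: [3.101, -0.502, 0.002]
wrist_force: [-8.5, 2.8, 7.0]
grip_width: 0.0316
gripper_force: 50.0
```

```bash
python3 -c "
from h import *
st()"
```

```text
F tool [-8.91  0.05 -6.99] T tool [ 0.11 -1.65  0.06] pos [ 0.5172 -0.0317  0.0142] x tilt 0.0014 y tilt 0.0 end x -0.1378 lat 0.0001
```

Request:
drive_tool --deltas '[{"x": 0,"y": 0,"z": -0.0003,"ax": 0,"ay": 0,"az": 0,"claw": 1},{"x": 0.001,"y": 0,"z": 0,"ax": 0,"ay": 0,"az": 0,"claw": 1},{"x": 0.001,"y": 0,"z": 0,"ax": 0,"ay": 0,"az": 0,"claw": 1},{"x": 0,"y": 0,"z": 0,"ax": 0,"ay": 0,"az": 0,"claw": 1},{"x": 0,"y": 0,"z": 0,"ax": 0,"ay": 0,"az": 0,"claw": 1}]'

```text
t: 16.45
tool_pos: [0.5196, -0.0326, 0.0143]
ee_rot: [3.101, -0.502, 0.004]
wrist_force: [-6.3, 1.9, 2.9]
grip_width: 0.0318
gripper_force: 50.0
```

```bash
python3 -c "
from h import *
st()"
```

```text
F tool [-6.54  0.19 -2.93] T tool [ 0.08 -1.21 -0.02] pos [ 0.5196 -0.0326  0.0143] x tilt 0.0027 y tilt 0.0001 end x -0.1353 lat 0.0001
```

Request:
drive_tool --deltas '[{"x": 0.002,"y": 0,"z": 0,"ax": 0,"ay": 0,"az": 0,"claw": 1},{"x": 0.0015,"y": 0,"z": 0,"ax": 0,"ay": 0,"az": 0,"claw": 1},{"x": 0.0015,"y": 0,"z": 0,"ax": 0,"ay": 0,"az": 0,"claw": 1},{"x": 0,"y": 0,"z": 0,"ax": 0,"ay": 0,"az": 0,"claw": 1},{"x": 0,"y": 0,"z": 0,"ax": 0,"ay": 0,"az": 0,"claw": 1}]'

```text
t: 17.08
tool_pos: [0.5232, -0.0338, 0.0143]
ee_rot: [3.101, -0.502, -0.0]
wrist_force: [-10.6, 3.6, 8.5]
grip_width: 0.0316
gripper_force: 50.0
```

```bash
cat >> h.py <<'E'
import pickle
def fit(s,M=None):
    P=cloud(s); im=s["pixels"]; hsv=cv2.cvtColor(im,cv2.COLOR_RGB2HSV)
    m=(hsv[...,1]>120)&((hsv[...,0]<12)|(hsv[...,0]>168))&(hsv[...,2]>60)&(s["z_map"]>0)
    d=np.hypot(P[...,0]-.7428,P[...,1]+.1069); m&=(d<.15)&(np.abs(P[...,2]-.033)<.02)
    return m,P
def disc():
    s0=pickle.load(open("top.pkl","rb")); s=snapshot("top"); m0,P0=fit(s0); m,P=fit(s); m&=m0
    u=np.array([.949,-.3157]); a=((P0[m][:,:2]-[.7428,-.1069])@u); b=((P0[m][:,:2]-[.7428,-.1069])@[.3157,.949]); dz=P[m][:,2]-P0[m][:,2]
    A=np.c_[a,b,np.ones(len(a))]; x=np.linalg.lstsq(A,dz,rcond=None)[0]; r=dz-A@x
    print("n",len(a),"rise near(-160)",(x[2]-.16*x[0]).round(5),"far",(x[2]+.16*x[0]).round(5),"sideways",x[1].round(5),"rms",r.std().round(5)); return s
E
python3 -c "
from h import *
st(); disc(); disc()"
```

```text
F tool [-11.19  -0.08  -8.54] T tool [ 0.03 -1.85  0.04] pos [ 0.5232 -0.0338  0.0143] x tilt -0.0002 y tilt 0.0003 end x -0.1315 lat 0.0001
n 14196 rise near(-160) 0.00084 far 5e-05 sideways 0.00024 rms 0.00254
n 14216 rise near(-160) 0.00088 far -2e-05 sideways 0.00023 rms 0.00255
```

Request:
drive_tool --deltas '[{"x": 0,"y": 0,"z": -0.0005,"ax": 0,"ay": 0,"az": 0,"claw": 1},{"x": 0.0015,"y": 0,"z": 0,"ax": 0,"ay": 0.1,"az": 0,"claw": 1},{"x": 0.0015,"y": 0,"z": 0,"ax": 0,"ay": 0,"az": 0,"claw": 1},{"x": 0.0015,"y": 0,"z": 0,"ax": 0,"ay": 0,"az": 0,"claw": 1},{"x": 0,"y": 0,"z": 0,"ax": 0,"ay": 0,"az": 0,"claw": 1}]'

```text
t: 17.8
tool_pos: [0.5275, -0.0352, 0.0143]
ee_rot: [3.101, -0.502, 0.003]
wrist_force: [-8.9, 2.6, 2.9]
grip_width: 0.0314
gripper_force: 50.0
```

```bash
python3 -c "
from h import *
st(); disc()"
```

```text
F tool [-9.3   0.33 -2.93] T tool [ 0.1  -1.65 -0.06] pos [ 0.5275 -0.0352  0.0143] x tilt 0.0018 y tilt 0.0001 end x -0.127 lat 0.0001
n 13992 rise near(-160) 0.00218 far 0.0 sideways 0.00075 rms 0.00257
```

Request:
drive_tool --deltas '[{"x": 0.0015,"y": 0,"z": 0,"ax": 0,"ay": 0,"az": 0,"claw": 1},{"x": 0.0015,"y": 0,"z": -0.0003,"ax": 0,"ay": 0,"az": 0,"claw": 1},{"x": 0.0015,"y": 0,"z": 0,"ax": 0,"ay": 0,"az": 0,"claw": 1},{"x": 0.0015,"y": 0,"z": 0,"ax": 0,"ay": 0,"az": 0,"claw": 1},{"x": 0,"y": 0,"z": 0,"ax": 0,"ay": 0,"az": 0,"claw": 1}]'

```text
t: 18.48
tool_pos: [0.5335, -0.0372, 0.0144]
ee_rot: [3.101, -0.502, 0.004]
wrist_force: [-6.5, 2.1, -0.1]
grip_width: 0.0316
gripper_force: 50.0
```

```bash
python3 -c "
from h import *
st(); disc()"
```

```text
F tool [-6.85  0.07  0.07] T tool [ 0.1  -1.28 -0.01] pos [ 0.5335 -0.0372  0.0144] x tilt 0.0026 y tilt 0.0 end x -0.1206 lat 0.0001
n 13657 rise near(-160) 0.00414 far 1e-05 sideways 0.00118 rms 0.00256
```

Request:
drive_tool --deltas '[{"x": 0,"y": 0,"z": 0.0003,"ax": 0,"ay": 0,"az": 0,"claw": 1},{"x": 0,"y": 0,"z": 0,"ax": 0,"ay": 0,"az": 0,"claw": 1},{"x": 0,"y": 0,"z": 0,"ax": 0,"ay": 0,"az": 0,"claw": 1},{"x": 0,"y": 0,"z": 0,"ax": 0,"ay": 0,"az": 0,"claw": 1},{"x": 0,"y": 0,"z": 0,"ax": 0,"ay": 0,"az": 0,"claw": 1}]'

```text
t: 19.15
tool_pos: [0.5335, -0.0372, 0.0144]
ee_rot: [3.101, -0.502, 0.004]
wrist_force: [-7.1, 2.3, 1.5]
grip_width: 0.0315
gripper_force: 50.0
```

```bash
python3 -c "
from h import *
st(); s=disc(); save('top2',s['pixels'])
s0=pickle.load(open('top.pkl','rb'))
hsv=lambda s:cv2.cvtColor(s['pixels'],cv2.COLOR_RGB2HSV)
for k in(s0,s):
    h=hsv(k); m=((h[...,1]>120)&((h[...,0]<12)|(h[...,0]>168))&(h[...,2]>60)).astype(np.uint8)
    c=max(cv2.findContours(m,0,1)[0],key=cv2.contourArea).reshape(-1,2); c=c[c[:,1]<175]
    q=plane(k,c,.031)[:,:2]; x=np.linalg.lstsq(np.c_[2*q,np.ones(len(q))],(q**2).sum(1),rcond=None)[0]; print('upper-arc centre',x[:2].round(4))
print(get_obs()['joint_vel'])"
```

```text
F tool [-7.47  0.1  -1.49] T tool [ 0.09 -1.47  0.01] pos [ 0.5335 -0.0372  0.0144] x tilt 0.0026 y tilt 0.0001 end x -0.1206 lat 0.0001
n 13653 rise near(-160) 0.00424 far -2e-05 sideways 0.00174 rms 0.00255
upper-arc centre [ 0.7436 -0.1071]
upper-arc centre [ 0.7462 -0.1086]
[ 0.00130135  0.000365    0.00114551  0.0007677  -0.00103093  0.00106075]
```

View pics/top2.png

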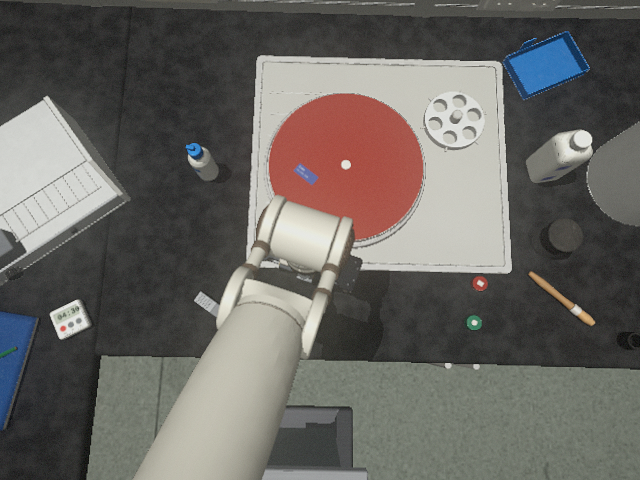

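The picture shows the disc at (345,165), near edge up 4.2 mm and shifted about 3 mm. The bottle (203,163) and mounts (480,283) and (474,322) haven't moved. Handing in.

```bash
python3 -c "
from h import *
print(sign_off())"
```

```text
the job is handed in; nothing more can be done
None
```

The wedge is in the slot and still gripped at 50 N; by depth images the disc's slot edge is about 4.2 mm up with its far edge down, and the job is handed in at about 19 s with no verdict shown.

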